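# Dry-fit a wall plate over a switch ring beside its trim

## Robot

A 6-joint arm with a two-finger parallel gripper is mounted at the origin on a cart in front of the work surface, level with it; the furniture and walls round the work are solid. World frame = base frame: x ahead of the robot, y to its left, z up, the work surface at z = 0. Lengths are in mm, angles in rad, forces in N, time in s.
With the tool pointing down it reaches from about 275 to 825 mm from the base axis. Payload 5.2 kg.
Tool frame: the origin (TCP) lies at the very end of the fingers, on their centre line; the grasp point (between the pads) lies 19 mm behind it; z points along the fingers, y is the line along which they close (so a half turn about z gives the same grasp; the last joint's range is limited). The gripper opens to 93 mm and grips with 3 to 60 N. Pads are 15 mm wide; open, the fingers measure 128 mm over their backs; the gripper's body (75 mm by 188 mm) begins 65 mm behind the grasp point.
Start: joints at [-1.371, 0.259, 1.535, -0, 1.348, -0.203], TCP at [215.618, -505.978, 218.653] pointing down, gripper open.
Joint ranges: [-3.14, 3.14], [-0.91, 2.08], [0.19, 2.58], [-1.22, 4.36], [0.22, 2.71], [-3.12, 3.12]. Speed limits (rad/s): [2.57, 2.57, 3.14, 3.14, 3.14, 3.14].

## Interface

Orientations are given as [roll, pitch, yaw] about the fixed x, y, z axes, in that order (R = Rz(yaw) Ry(pitch) Rx(roll)).
In Python, from bench import robot gives the robot as it stands. The module is installed in compiled form; this text tells all that it offers. Calls block until the motion is done:
- robot.move_ptp(position, orientation): joint-space move of the TCP to a pose.
- robot.move_linear(position, ori=None, speed=150, f_stop=None): straight line of the TCP; ori=None keeps the orientation; speed is the mean speed in mm/s. With f_stop (N) it stops when the force on the tool has changed by that much, and returns True; else False.
- robot.move_j(angles): joint-space move.
- robot.move_gripper(opening): opening from 0.0 (shut) to 1.0 (fully open); the grip force is fixed at half the most; returns when the fingers have stopped.
- robot.sleep(seconds).
- robot.inverse_kinematics(position, orientation): joint angles nearest the present ones, or None.
- robot.get_image(name): name is "side" or "top" or "wrist"; returns a dict with "img" (384x512x3 uint8, blue, green, red), "fovy" (degrees; the focal length in pixels is half the picture's height over the tangent of half this angle, whatever the lens; pixels are square), "cx", "cy" (the principal point, pixels), "eye" and "orientation" of the camera in the world. Camera axes: x right, y down, z forward; pixel columns grow to the right and rows downward; lengths in mm; the calibration is good to about 2 mm. The wrist camera is an equidistant fisheye: a pixel r from the principal point sees the ray r / f radians off the axis. A picture is of the moment at which its call begins. There is no depth.
A pose or a line that the arm cannot do raises robot.MotionError and nothing moves.
- robot.hand_in(): hands the job in; it is judged then, once.
Readings, each from a call of its own:
- robot.current_t(): time.
- robot.current_qpos(): joint angles.
- robot.current_joint_vel(): joint speeds.
- robot.current_joint_efforts(): joint torques, N m.
- robot.current_tcp_pos(): TCP position.
- robot.current_eef_rot(): TCP orientation.
- robot.current_contact_force(): force on the tool from outside, world axes, zero at the start.
- robot.current_ft_torque(): the same for the moment, N m.
- robot.current_gripper_width(): opening from 0.0 (shut) to 1.0 (fully open).
- robot.current_finger_force(): force on a finger pad.
Only numpy, scipy, OpenCV 4.12 (cv2) and the standard library are available. Lean on these libraries where they do the work, as an engineer would, in place of code of your own. Each camera call takes 0.05 s, during which the arm holds its last target. There are 200 camera calls.

## Task

First lay the white trim strip flat on the plywood panel, flush along the long side of the steel switch ring on the wide side of the panel, running past both ends of the ring, and let go of it. Then pick up the loose one-opening cover plate, carry it over the things on the worktop and finish holding it, same face up, level, still and lined up over the ring, about 15 mm above the rim, so that we can see how it will sit over the trim; the plate must not touch the panel, ring or trim at any time. Keep hold of the plate at the end, and leave the laser, tape, torch and battery pack where they are.

Things in the scene. Friction and masses are not known exactly. Their poses are not given: they have to be found in the camera images.
- panel: fixed plywood mock-up of a wall, 200 (x) x 190 (y) x 18 mm high, lying flat on the worktop; a hollow steel switch ring stands on it, off-centre. Origin: centre of its underside; z up, turned about z by up to 0.35 rad. The ring's centre is at y = +42 mm, so the wide free strip of panel (109 mm) is on the ring's -y side
- ring (a point): centre of the top rim of the steel switch ring, axes as the panel's. The ring is a rectangular frame 96 mm along x, 56 mm along y, standing 14 mm proud of the panel (rim 32 mm above the worktop), walls 3 mm. The trim belongs against its long side that faces -y (outer face at y = -28 mm)
- trim: loose white trim strip, 145 mm along x, 24 mm along y, 12 mm high, about 0.05 kg, lying flat on the worktop left or right of the panel. Origin: centre of its underside; z up
- plate: loose ivory wall plate with one rectangular opening, 114 mm along x, 70 mm along y, 6 mm thick, about 0.05 kg, lying face up on the worktop on the other side. The opening, 68 mm along x and 34 mm along y, is central, so the two end bars are 23 mm wide (x 34 to 57 mm) and the two side bars 18 mm; a bar can be pinched with one finger in the opening. Origin: centre of its underside; z up
- laser: bystander: red and black line laser, 129 (x) x 67 x 66 mm high, loose, right of the panel; origin under its centre
- tape: bystander: roll of green masking tape lying flat, 105 mm across, 24 mm high, loose, right of the panel; origin under its centre
- torch: bystander: black torch lying on its side, 125 (x) x 66 x 66 mm high, loose, left of the panel; origin under its centre
- battery: bystander: black battery pack, 96 (x) x 60 x 51 mm high, loose, left of the panel; origin under its centre
Not all that is in view belongs to the job. Several things have the shape of the trim; the one meant has the colours described above.

How it is judged (in metres and radians):
On the way, in this order (a step that is already met when the one before it is completed fails the run):
1. the trim lies flush along the ring's side, let go, before the plate is picked up (y of trim in the frame of ring between -0.0435 and -0.0365 m and x of trim in the frame of ring between -0.022 and 0.022 m and z of trim in the frame of ring between -0.018 and -0.01 m and angle between the x axis of trim and the x axis of ring, either way round below 0.04 rad and angle between trim's own z axis and vertical below 0.06 rad and contact force between the fingers and trim below 0.2 N and linear speed of trim below 0.01 m/s and distance of plate from where it was at the start of the episode below 0.03 m), for 0.2 s.
2. the plate is lifted in the fingers, higher than the things in the way (underside over 75 mm) (height (world z) of plate above 0.075 m and horizontal distance between plate and ring above 0.12 m and contact force between the fingers and plate above 0.5 N), for 0.1 s.
At the end, for the whole second after the job is handed in: Trim flat on the panel, let go, within 3.5 mm of the ring's -y side, parallel within 0.04 rad, centred within 22 mm. Plate in the fingers, touching nothing else, at rest, underside 5-30 mm over the rim, centre within 8 mm of the ring's, parallel within 0.12 rad, tilt under 0.15 rad (y of trim in the frame of ring between -0.0435 and -0.0365 m and x of trim in the frame of ring between -0.022 and 0.022 m and z of trim in the frame of ring between -0.018 and -0.01 m and angle between the x axis of trim and the x axis of ring, either way round below 0.04 rad and angle between trim's own z axis and vertical below 0.06 rad and contact force between the fingers and trim below 0.2 N and linear speed of trim below 0.01 m/s and z of plate in the frame of ring between 0.005 and 0.03 m and horizontal distance between plate and ring below 0.008 m and angle between the x axis of plate and the x axis of ring, either way round below 0.12 rad and angle between plate's own z axis and vertical below 0.15 rad and contact force between the fingers and plate above 0.5 N and linear speed of plate below 0.02 m/s and angular speed of plate below 0.2 rad/s and contact force between plate and panel below 0.05 N and contact force between plate and trim below 0.05 N and contact force between plate and laser below 0.05 N and contact force between plate and tape below 0.05 N and contact force between plate and torch below 0.05 N and contact force between plate and battery below 0.05 N); the arm keeps its last pose, push and grip.
It fails at once if the plate touches the panel, its ring or the trim (contact force between plate and panel above 0.3 N or contact force between plate and trim above 0.3 N).
It fails at once if the line laser is shifted more than 20 mm (distance of laser from where it was at the start of the episode above 0.02 m).
It fails at once if the tape roll is shifted more than 20 mm (distance of tape from where it was at the start of the episode above 0.02 m).
It fails at once if the torch is shifted more than 20 mm (distance of torch from where it was at the start of the episode above 0.02 m).
It fails at once if the battery pack is shifted more than 20 mm (distance of battery from where it was at the start of the episode above 0.02 m).
It also fails if it takes over 72 s, if anything falls off the work surface, if the arm or the gripper's body presses on something with over 40 N, if the wrist force passes 120 N, or if a joint passes its speed limit or range.

## Working session

There is one attempt and no reset: what is moved stays moved. The work goes in short steps, each a Python script; the robot and the scene stay as the last script left them, time stands still between calls to the robot, and variables do not carry over. Pictures are saved under pics/ and viewed, at most 10 in all, crops included, and the job is handed in when it is done.

```bash
mkdir -p pics
python3 - <<'E'
from bench import robot
import cv2
for n in("top","side"):
    d=robot.get_image(n); cv2.imwrite(f"pics/{n}0.png",d["img"]); print(n,d["fovy"],d["cx"],d["cy"],d["eye"],d["orientation"])
E
```

```text
top 56.399726468160424 257.4604303085482 191.38956592068092 [ 177.7747046    11.82933146 1256.15774862] [-2.96672008  0.00474473 -1.54803564]
side 47.59699527701379 259.46976893180226 192.17924912025447 [-879.23914405 -146.55503727  762.99057551] [-2.07203583  0.00879827 -1.44936797]
```

View pics/top0.png

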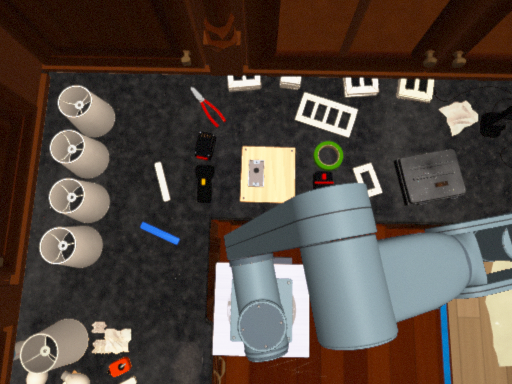

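View pics/side0.png

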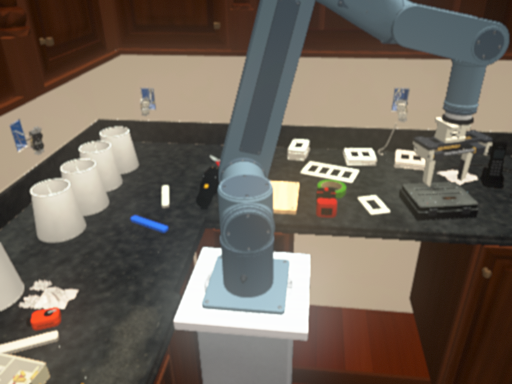

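The top view shows the panel at about (268,174), with the ring left of centre and its long side up the picture. The white trim is at (162,181) and the one-opening plate at (368,179), and the laser, tape, torch and battery sit around the panel. Next I'll take closer wrist views.

```bash
cat > h.py <<'E'
from bench import robot
import numpy as np, cv2
from scipy.spatial.transform import Rotation as R
def cam(n,save=None):
    d=robot.get_image(n)
    if save: cv2.imwrite(f"pics/{save}.png",d["img"])
    return d
def f(d): return 192/np.tan(np.radians(d["fovy"]/2))
def rays(d,px,fish):
    p=np.atleast_2d(px).astype(float)-[d["cx"],d["cy"]]; F=f(d)
    if fish:
        r=np.linalg.norm(p,axis=1); t=r/F; s=np.where(r>1e-9,np.sin(t)/np.maximum(r,1e-9),0)
        v=np.c_[p*s[:,None],np.cos(t)]
    else:
        v=np.c_[p/F,np.ones(len(p))]
    return R.from_euler('xyz',d["orientation"]).apply(v)
def onz(d,px,z,fish=True):
    v=rays(d,px,fish); e=np.array(d["eye"]); z=np.asarray(z,float)
    return (e+v*((z-e[2])/v[:,2])[:,None])[:,:2]
def tri(obs):  # [(d,px,fish)] -> point, residual mm
    A=np.zeros((3,3));b=np.zeros(3);L=[]
    for d,px,fi in obs:
        v=rays(d,px,fi)[0];v/=np.linalg.norm(v);P=np.eye(3)-np.outer(v,v);e=np.array(d["eye"]);A+=P;b+=P@e;L.append((P,e))
    x=np.linalg.solve(A,b);return x,[np.linalg.norm(P@(x-e)) for P,e in L]
E
python3 - <<'E'
from h import *
d=cam("top")
for n,p,z in(("trim",(162,181),12),("panel",(268,174),18),("ring",(256,173),32),("plate",(368,179),6),("laser",(323,180),66),("torch",(205,183),66),("tape",(328,155),24),("batt",(205,146),51)):
    print(n,onz(d,p,z,False).round())
E
```

```text
trim [[427. 363.]]
panel [[460. -13.]]
ring [[459.  29.]]
plate [[ 452. -370.]]
laser [[ 432. -199.]]
torch [[413. 201.]]
tape [[ 532. -225.]]
batt [[548. 210.]]
```

Run:
```python
from h import *
import pickle
D={}
P=[("plateA",(440,-400,260)),("plateB",(440,-320,260)),("panelA",(440,-40,260)),("panelB",(440,40,260)),("trimA",(430,310,260)),("trimB",(430,390,260))]
for n,p in P:
    robot.move_ptp(list(p),[np.pi,0,-np.pi/2 if 0 else 0]); D[n]=cam("wrist",n)
    print(n,D[n]["fovy"],np.round(D[n]["eye"]),np.round(D[n]["orientation"],2),robot.current_t())
pickle.dump(D,open("D.pkl","wb"))
im=lambda n:D[n]["img"]
cv2.imwrite("pics/m1.png",cv2.resize(np.vstack([np.hstack([im("plateA"),im("panelA")]),np.hstack([im("trimA"),im("panelB")])]),(800,600)))
```

```text
plateA 65.70646984690485 [ 510. -400.  426.] [ 2.88  0.   -1.57] 1.1917
plateB 65.70646984690485 [ 510. -320.  427.] [ 2.88 -0.   -1.57] 1.6583
panelA 65.70646984690485 [511. -41. 427.] [ 2.88 -0.   -1.57] 2.7917
panelB 65.70646984690485 [511.  40. 426.] [ 2.88 -0.   -1.57] 3.2583
trimA 65.70646984690485 [501. 309. 427.] [ 2.88 -0.   -1.57] 4.3583
trimB 65.70646984690485 [501. 390. 426.] [ 2.88 -0.   -1.57] 4.825
```

View pics/m1.png

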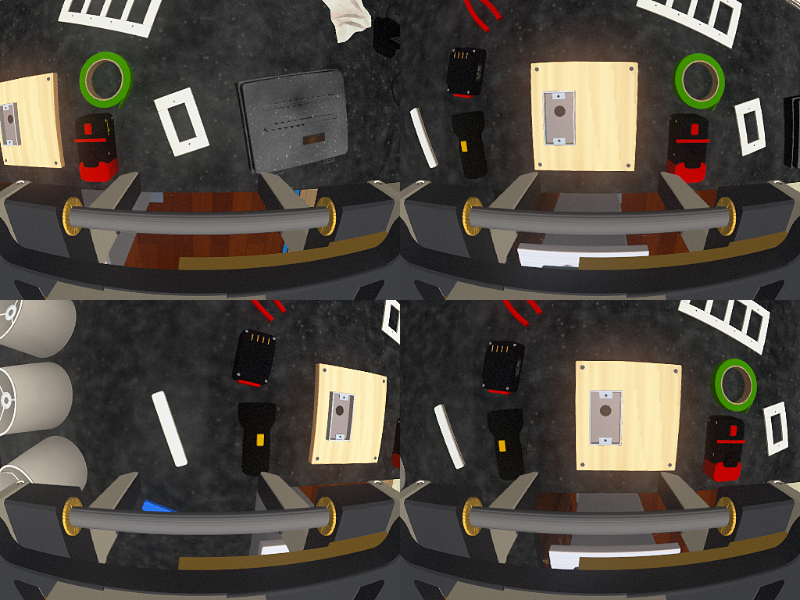

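The wrist views are clear. In tile pixels of the 800x600 montage, the plate is at (182,121), the ring is grey on the wood at (560,117), and the trim is at (170,428). Next I'll segment and measure them.

```bash
cat >> h.py <<'E'
def blob(d,kind,near,z,fish=True):
    hsv=cv2.cvtColor(d["img"],cv2.COLOR_BGR2HSV); h,s,v=[hsv[...,i].astype(int) for i in range(3)]
    m={"white":(s<60)&(v>150),"wood":(h>10)&(h<30)&(s>50)&(v>150)}[kind]
    m=cv2.morphologyEx(m.astype(np.uint8),cv2.MORPH_OPEN,np.ones((3,3)))
    c,_=cv2.findContours(m,cv2.RETR_EXTERNAL,cv2.CHAIN_APPROX_NONE)
    best=None
    for k in c:
        if cv2.contourArea(k)<150: continue
        w=onz(d,k[:,0,:],z,fish); (x,y),(a,b),t=cv2.minAreaRect(w.astype(np.float32))
        if np.hypot(x-near[0],y-near[1])<70 and (best is None or a*b>best[2]*best[3]):
            if a<b: t+=90;a,b=b,a
            best=(x,y,a,b,(t+90)%180-90)
    return np.array(best) if best else None
E
python3 - <<'E'
from h import *
import pickle
D=pickle.load(open("D.pkl","rb"))
for n,k,near,z in(("plate","white",(452,-370),6),("panel","wood",(460,-13),18),("trim","white",(427,363),12)):
    rs=[]
    for zz in (0,z,40):
        a=blob(D[n+"A"],k,near,zz);b=blob(D[n+"B"],k,near,zz);rs.append((zz,a,b))
        if zz==z: print(n,a.round(2),b.round(2))
    # height at which the two views agree along y
    d0=rs[0][2][1]-rs[0][1][1]; d1=rs[2][2][1]-rs[2][1][1]; print("  z est",round(-d0/(d1-d0)*40,1))
cv2.imwrite("pics/pan.png",np.hstack([cv2.resize(D[k]["img"][60:240,x:x+190],None,fx=2.1,fy=2.1*1.5,interpolation=2) for k,x in(("panelA",140),("panelB",200))]))
E
```

```text
plate [ 449.73 -368.19  113.4    70.14   18.67] [ 449.8  -368.12  113.57   69.99   18.58]
  z est 5.6
panel [462.28 -13.21 199.83 190.12  -0.57] [462.2  -12.93 199.9  190.05  -0.53]
  z est 16.6
trim [429.29 362.32 143.98  24.1   17.55] [429.19 363.   144.12  23.14  17.4 ]
  z est 8.5
```

View pics/pan.png

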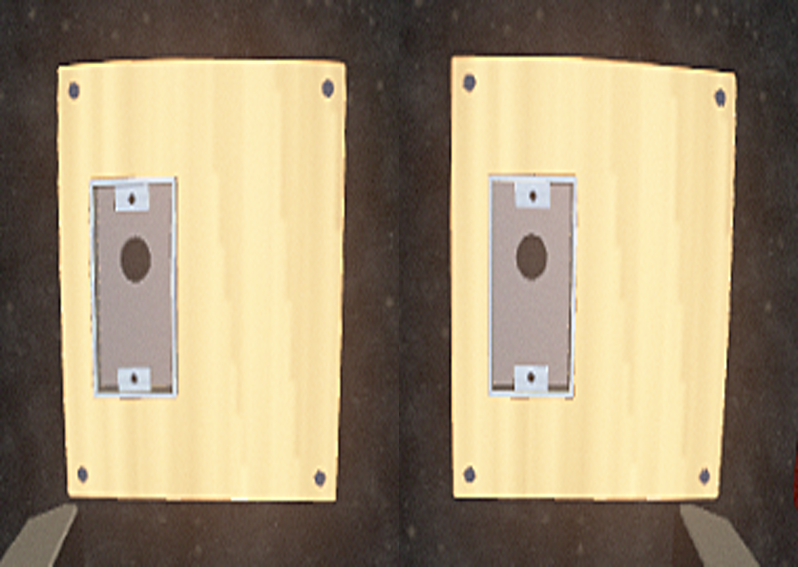

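The ring's rim is clear in both views. In crop A its corners are at (91,180), (177,179), (178,396) and (96,396). In crop B (right half) they are at (489,178), (577,178), (574,396) and (489,396). I'll triangulate these, then pick the trim.

Run:
```python
from h import *
import pickle
D=pickle.load(open("D.pkl","rb"))
A=np.array([(91,180),(177,179),(178,396),(96,396)],float);B=np.array([(489,178),(577,178),(574,396),(489,396)],float)-[399,0]
s=[2.1,3.15];A=A/s+[140,60];B=B/s+[200,60]
P=np.array([tri([(D["panelA"],a,True),(D["panelB"],b,True)])[0] for a,b in zip(A,B)])
print(P.round(1).tolist(),P.mean(0).round(1))
c,sn=np.cos(-.0096),np.sin(-.0096);print("expected ring",462.2-sn*42,-13.1+c*42)
# trim pick
y=np.radians(17.5)
o=[np.pi,0,y]
robot.move_gripper(0.6)
robot.move_ptp([429.2,362.7,100],o)
d=cam("wrist","trimC"); print(blob(d,"white",(427,363),12))
robot.move_linear([429.2,362.7,5],f_stop=8,speed=80)
print(robot.current_tcp_pos(),robot.current_contact_force())
robot.move_gripper(0.0); print(robot.current_gripper_width()*93,robot.current_finger_force())
robot.move_linear([429.2,362.7,140]); print(robot.current_gripper_width()*93,robot.current_finger_force(),robot.current_t())
```

```text
[[509.0, 55.5, 26.7], [508.5, -0.5, 25.2], [414.0, 0.2, 28.9], [413.5, 56.1, 26.5]] [461.2  27.8  26.8]
expected ring 462.6031938068765 28.898064654863518
[428.99291992 362.89013672 143.60542297  23.64110184  17.5223217 ]
[429.65361497 362.95973313   5.57548439] [ 0.25744487 -0.33790071  0.25248573]
23.111705212696766 30.00023603439331
23.52689350297919 29.999779164791107 9.35
```

```bash
cat >> h.py <<'E'
RY=-0.0096; RC=np.array([462.3,28.7])
def ring(x,y): return RC+np.array([np.cos(RY)*x-np.sin(RY)*y,np.sin(RY)*x+np.cos(RY)*y])
def toring(p): q=np.array(p[:2])-RC; return np.array([np.cos(RY)*q[0]+np.sin(RY)*q[1],-np.sin(RY)*q[0]+np.cos(RY)*q[1]])
E
python3 - <<'E'
from h import *
o=[np.pi,0,RY]; p=ring(0,-72)
robot.move_linear([*p,140],o,speed=200)
robot.move_linear([*p,40],speed=150)
print(robot.move_linear([*p,21],speed=25,f_stop=4),robot.current_tcp_pos(),robot.current_contact_force())
robot.move_gripper(0.37); robot.sleep(.2)
robot.move_linear([*p,150])
o=[np.pi,0,RY+np.pi/2]
robot.move_gripper(0.0)
p=ring(-60,-110); robot.move_ptp([*p,220],[np.pi,0,0])
d=cam("wrist","placed"); r=blob(d,"white",ring(0,-72),30); print(r,toring(r) if r is not None else 0,robot.current_t())
E
```

```text
True [461.39612636 -43.23927587  22.87115694] [0.78274516 0.33934706 2.39973129]
[462.56817627  25.56377983  95.24591827  49.48228836  -0.6263504 ] [ 0.29827116 -3.1335012 ] 15.9
```

View pics/placed.png

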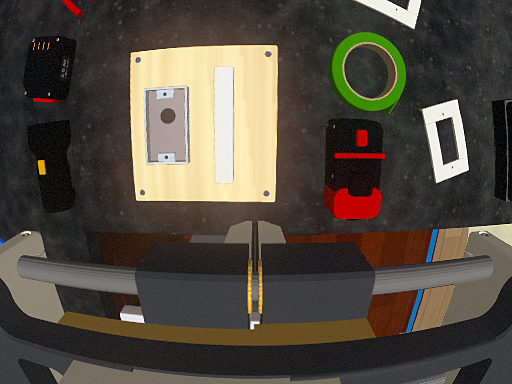

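The trim lies parallel to the ring on the wide side, at about (224,125). Next I'll push it flush with the closed fingers.

Run:
```python
from h import *
o=[np.pi,0,RY-np.pi/2]
p=ring(0,-116); robot.move_ptp([*p,120],o); print(robot.current_qpos())
robot.move_linear([*p,40]); print(robot.move_linear([*p,22],speed=50,f_stop=5))
t=ring(0,-48); print(robot.move_linear([*t,22],speed=20,f_stop=5),toring(robot.current_tcp_pos()),robot.current_contact_force())
q=ring(0,-85); c=robot.current_tcp_pos()
robot.move_linear([*q,22],speed=60); robot.move_linear([*q,150])
p=ring(-60,-80); robot.move_ptp([*p,220],[np.pi,0,0])
d=cam("wrist","pushed"); cv2.imwrite("pics/pushed2.png",cv2.resize(d["img"][30:220,110:300],None,fx=3,fy=3,interpolation=2)); print(robot.current_t())
```

```text
[-4.24649016e-01  2.11270750e-01  1.86186383e+00  4.45299826e-05
  1.06938421e+00  2.72508979e+00]
False
True [ -0.0755757  -61.22371035] [ 0.01856999 -1.89449904  1.07079839]
23.9833
```

View pics/pushed2.png

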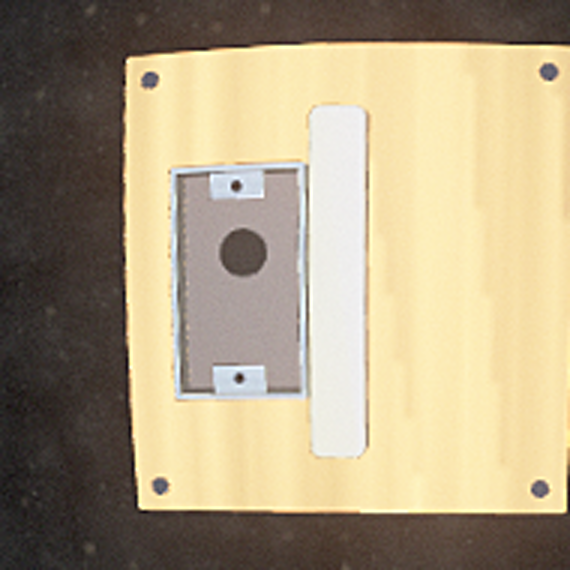

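The trim is flush against the ring's right side, spanning rows 105-458 against the ring's 165-398. Next I'll check it numerically and pick the plate by its near end bar.

Run:
```python
from h import *
d=cam("wrist"); hsv=cv2.cvtColor(d["img"],cv2.COLOR_BGR2HSV)
m=((hsv[...,1]<22)&(hsv[...,2]>205)).astype(np.uint8); m=cv2.morphologyEx(m,cv2.MORPH_OPEN,np.ones((5,5)))
for k in cv2.findContours(m,0,1)[0]:
    w=onz(d,k[:,0],30); r=cv2.minAreaRect(w.astype(np.float32))
    if max(r[1])>100 and np.hypot(*(np.array(r[0])-RC))<80: print("trim",toring(r[0]),r[1],r[2]-np.degrees(RY))
robot.move_ptp([400,-368,220],[np.pi,0,0]); d=cam("wrist")
b=blob(d,"white",(450,-368),6); print(b,robot.current_t())
b[4]=18.6+(b[4]-18.6)*.5
th=np.radians(b[4]); c=(b[:2]+[449.8,-368.15])/2
g=c-45.5*np.array([np.cos(th),np.sin(th)]); o=[np.pi,0,th+np.pi/2]
robot.move_gripper(0.45)
robot.move_ptp([*g,90],o); print(robot.current_qpos().round(2))
robot.move_linear([*g,25]); print(robot.move_linear([*g,2],speed=30,f_stop=5),robot.current_tcp_pos())
d=cam("wrist","pinch")
robot.move_gripper(0.0); print(robot.current_gripper_width()*93,robot.current_finger_force(),robot.current_tcp_pos(),c,th,g)
```

```text
trim [ -0.19400489 -40.15202442] (21.735485076904297, 141.6573028564453) 90.06797618986856
[ 449.45883179 -368.30453491  113.54846954   70.30938721   18.68329048] 25.2917
[-0.96  0.39  1.68 -0.    1.07 -1.28]
False [ 406.55936597 -382.82180917    2.03915577]
22.411714272062124 30.00009298324585 [ 406.58604316 -382.82904338    2.13237548] [ 449.62941589 -368.22726746] 0.32535808744040656 [ 406.5165131  -382.77125633]
```

View pics/pinch.png

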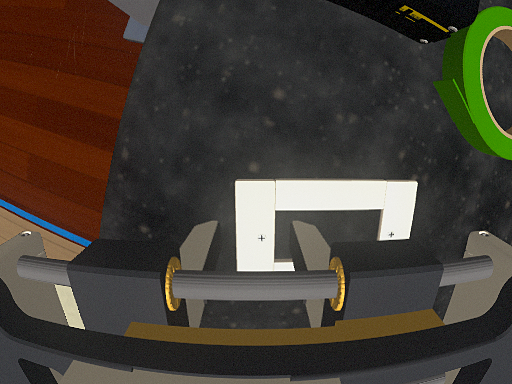

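The fingers straddle the left end bar (about x=255), with one finger in the opening. Next I'll lift, carry over and check before lowering.

Run:
```python
from h import *
c=robot.current_tcp_pos(); th=.32536
robot.move_linear([c[0],c[1],170],speed=100); robot.sleep(.3)
print(robot.current_gripper_width()*93,robot.current_finger_force())
o=[np.pi,0,RY+np.pi/2]; p=ring(-45.5,0)
robot.move_linear([*p,170],o,speed=120); robot.sleep(.3)
print(robot.current_tcp_pos(),robot.current_gripper_width()*93,robot.current_finger_force(),robot.current_t())
d=cam("wrist","over")
cam("top","over_top"); 
robot.move_linear([*p,85],speed=80); robot.sleep(.3)
d=cam("wrist","over2"); 
cv2.imwrite("pics/ov.png",np.hstack([cv2.resize(cv2.imread("pics/over2.png"),None,fx=1.17,fy=1.17),cv2.resize(cv2.imread("pics/over_top.png")[120:220,215:260+0],(200,449))]))
```

```text
23.158583758411325 30.000270009040833
[416.7939165   29.07423583 169.99568515] 22.86967327433283 30.000084042549133 35.825
```

View pics/ov.png

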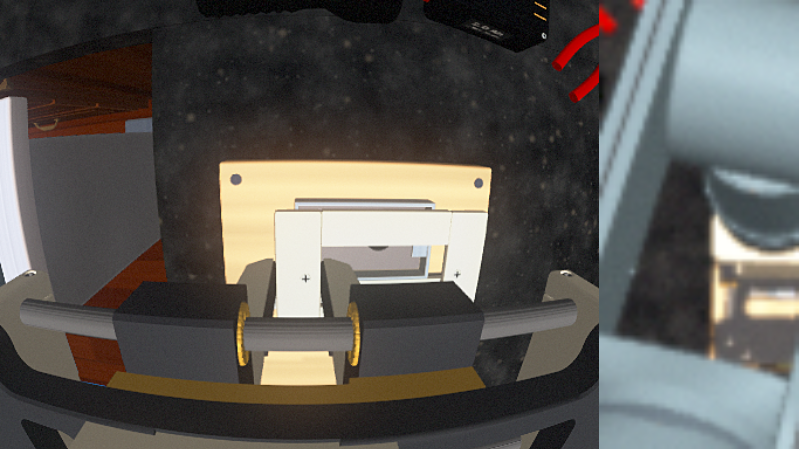

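The plate is held level over the ring. Its back corners are at (275,212) and (489,211), the opening's back corners at (321,246) and (447,246), and the screw marks at (305,278) and (457,274). I'll project these at the plate's height.

Run:
```python
from h import *
d=cam("wrist"); px=np.array([(275,212),(489,211),(321,246),(447,246),(305,278),(457,274)])/1.17
for z in(89,):
    for p in onz(d,px,z): print(z,toring(p).round(1))
print(robot.current_tcp_pos(),robot.current_eef_rot())
```

```text
89 [-56.7  34.2]
89 [56.4 35.4]
89 [-34.3  16.9]
89 [32.8 16.2]
89 [-42.1  -0.3]
89 [41.5 -0.2]
[416.89339207  29.14486203  85.14710136] [3.14124391e+00 6.15650642e-05 1.56123775e+00]
```

Within 1 mm of where it should be. Lowering to 15 mm over the rim.

Run:
```python
from h import *
p=ring(-45.5,0)
print(robot.move_linear([*p,49.5],speed=40,f_stop=6)); robot.sleep(.6)
print(robot.current_tcp_pos(),robot.current_finger_force(),robot.current_gripper_width()*93,robot.current_contact_force(),robot.current_joint_vel().round(4))
d=cam("wrist","end"); cv2.imwrite("pics/end2.png",d["img"])
```

```text
False
[416.79196039  29.1495441   49.51210675] 30.000205636024475 22.629398664201233 [ 0.14274278 -0.19959038 -0.44511014] [ 0.0006  0.0015 -0.0005 -0.     -0.001   0.0004]
```

View pics/end2.png

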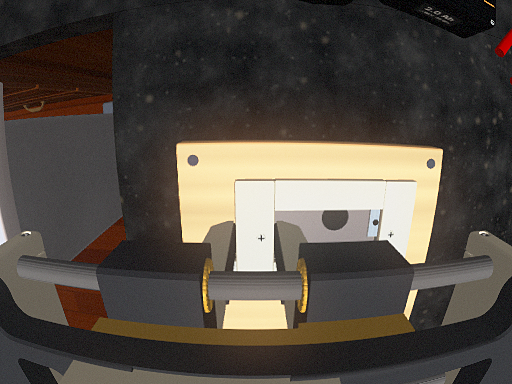

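The plate covers the ring, with its back corners at (235,181) and (415,181). It sits the same in the fingers as before and is still, so I'm handing in.

```bash
python3 -c "
from bench import robot
print(robot.current_t(),robot.hand_in())"
```

```text
the job is handed in; nothing more can be done
39.2167 None
```

I handed the job in at 39.2 s with the trim flush along the ring's -y side (measured 0.2 mm off its target) and the plate held still about 15 mm over the rim, centred within about 1 mm; I was not shown the verdict.

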